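# Screw a lifting eye home with a turning bar

## Task

Take the steel turning bar out of its cradle, slide it through the lifting eye and screw the eye home with it, clockwise seen from above: go on until its shoulder bites and drags the copper tab washer round with it by about 6 mm at the tab (12 mm is over-tightened). Then draw the bar out without slackening the eye and lay it back in its cradle. Work gently, turn the eye only with the bar, and leave everything else where it is.

Things in the scene. Friction and masses are not known exactly. Their poses are not given: they have to be found in the camera images.
- loop (a point): centre of the hole of the forged steel lifting eye, 62 mm above the table. The eye is an upright ring, 40 mm outside and 18 mm inside diameter, 14 mm thick along its hole; x is the level axis of the hole, z is up. It stands on a 37 mm shoulder and turns about the upright line through this point, clockwise from above to tighten. The fine thread does not visibly sink.
- eye (a joint): turn of the eye relative to the washer, rad, growing clockwise from above; it stops growing when the eye is home and shrinks if it is slackened; the zero is arbitrary. Running down takes about 0.06 N m; once home the eye bites and takes about 0.4 N m, dragging the washer. The way to home differs, 0.4 to 0.85 rad, and cannot be seen.
- tab (a point): the turned-up tab of the copper washer (48 mm disc, 3 mm thick) under the eye: a 10 mm wide, 8 mm tall lip 33 mm from the eye's turning axis, 29 mm above the table. It stays put until the eye is home, then goes round with the eye and stays where it is left; it can go round 0.5 rad at most.
- lug: the round dark steel flange, bolted down, 92 mm across and 25 mm tall, into which the eye is screwed; origin at the centre of its underside. Its yaw means nothing.
- bar: the turning bar: plain round steel rod, 12 mm thick, 216 mm long with rounded ends, 0.19 kg; origin at its middle on its axis, x along the bar (both ends alike). At the start it lies in the cradle, its axis 36 mm above the table.
- cradle: grey bolted-down rest for the bar: a 160 by 60 mm plate 6 mm thick with two black V supports, 120 mm apart, reaching up to 43 mm; between them the bar is free. Origin at the centre of the underside; x along the bar. The bar's axis at rest lies 36 mm above the origin. It stands to the left or to the right of the eye.
- tray: shallow blue tray, 200 by 130 mm, 28 mm tall, fixed, on the other side of the eye; origin at the centre of its underside. Farther out, by the far corners and the left and right edges of the table, stand heavy containers up to 230 mm tall
- punch: bystander: dark steel punch, 22 mm thick, 120 mm long, lying in the tray (too thick for the eye)
- spare_eye: bystander: loose spare eye bolt of the same pattern, lying on the table, 37 mm tall, 85 mm long, origin under the middle of its ring
- shackle: bystander: steel shackle lying flat, about 65 by 70 mm, 16 mm tall
- spanner: bystander: spanner lying on the far part of the table
There are look-alikes about, which are no part of the job. Leave any blue or pink look-alike of the lug alone.

How it is judged:
On the way, in this order (a step that is already met when the one before it is completed fails the run):
1. the bar has been slid through the eye, out on the other side (x of loop in the frame of bar between -0.095 and 0.095 m and y of loop in the frame of bar between -0.009 and 0.009 m and z of loop in the frame of bar between -0.009 and 0.009 m and angle between the x axis of bar and the x axis of loop, either way round below 0.6 rad), for 0.1 s.
2. with the bar through it, the eye has been screwed home and has dragged the tab by more than 2.5 mm (all of step 1 and distance of tab from where it was at the start of the episode above 0.0025 m), for 0.1 s.
At the end, for the whole second after the job is handed in: The tab has been dragged by 2.5 to 12.5 mm from where it was, the eye has not been noticeably slackened again, and the bar lies at rest in both V supports of its cradle, within 30 mm of centred along its length (distance of tab from where it was at the start of the episode above 0.0025 m and value of joint eye above 0.6 rad and x of bar in the frame of cradle between -0.03 and 0.03 m and y of bar in the frame of cradle between -0.006 and 0.006 m and z of bar in the frame of cradle between 0.031 and 0.042 m and angle between the x axis of bar and the x axis of cradle, either way round below 0.1 rad and linear speed of bar below 0.02 m/s); the robot touches nothing.
It fails at once if over-tightened: the tab dragged more than 12.5 mm (distance of tab from where it was at the start of the episode above 0.0125 m).
It fails at once if the bar forced against the eye or its flange with more than 60 N of contact force (contact force between bar and lug above 60 N).
It fails at once if the fingers or the arm pushing the eye, washer or flange (over 2 N) (contact force between any of the fingers, the arm and lug above 2 N).
It fails at once if a bystander moved by more than 25 mm (distance of any of spare_eye, shackle, spanner, punch from where it was at the start of the episode above 0.025 m).
It also fails if it takes over 72 s, if anything falls off the work surface, if the arm or the gripper's body presses on something with over 40 N, if the wrist force passes 120 N, or if a joint passes its speed limit or range.

## Robot

A 7-joint arm with a two-finger parallel gripper is mounted at the origin on the work surface. World frame = base frame: x ahead of the robot, y to its left, z up, the work surface at z = 0. Lengths are in m, angles in rad, forces in N, time in s.
With the tool pointing down it reaches from about 0.425 to 0.925 m from the base axis. Payload 6.8 kg.
Tool frame: the origin (TCP) lies on the mounting face of the last link; the fingertips stand 173 mm ahead of it and the grasp point (between the pads) lies 155 mm ahead of it; z points along the fingers, y is the line along which they close (so a half turn about z gives the same grasp; the last joint's range is limited). The gripper opens to 85 mm and grips with 20 to 120 N. Pads are 22 mm wide; open, the fingers measure 114 mm over their backs; the gripper's body (76 mm by 85 mm) begins 54 mm behind the grasp point. The pads swing forward as they close: fully open they stand 13 mm farther back than shut.
Start: joints at [1.217, 0.477, 0.022, 1.555, -0.011, 1.109, -0.083], TCP at [0.164, -0.655, 0.405] pointing down, gripper open.
Joint ranges: [-2.96, 2.96], [-0.34, 2.1], [-1.41, 1.46], [0.24, 2.44], [-1.37, 4.51], [0.17, 1.92], [-2.96, 2.96]. Speed limits (rad/s): [2.39, 2.39, 3.14, 3.14, 3.14, 3.14, 3.14].

## Interface

Orientations are given as a rotation vector (axis times angle).
In Python, from bench import r gives the robot as it stands.
- The arm moves only by the tool carry_out, never from a script. Its argument "moves" is a list of rows, each a list of 5 numbers: the shift along the tool's x, y, z in m, then the turn about the tool's z in rad, then the finger opening in m, from 0 to 0.0854. In form: [[dx, dy, dz, roll, claw], ...]. A call has exactly 8 rows; each row is the pose to reach, as a shift and turn from the pose commanded when the call began, along the tool's axes at that moment; what a row does not reach only later rows make up. A row lasts 1/10 s, in which the tool goes at most 50 mm and 8.59 degrees, less where a joint would pass 70% of its speed; a pose out of reach is approached as far as the arm can. A call with a gripper value outside its range is refused whole. The fingers move at their own pace and stop on an object; "force" is the grip in N (left out, the last holds). Time passes only in rows, so rows that repeat a pose let the fingers close, or fill a call up. It gives the time, the measured TCP pose, the force, the opening and the grip force at its end, in the units of the state.
- r.get_obs(): the state, without advancing time (a new reading comes with each control period).
- r.grab_frame(name): name is "scene" or "side" or "wrist"; returns the picture (384x512x3 uint8, red, green, blue); there is no depth.
- r.calibration(name): a dict with "fx", "fy", "cx", "cy" (pixels), "k1" (the pictures are not rectified: a ray, as slopes to the right and down, at radius r is drawn at 1 + k1 r^2 times it, then the intrinsics apply), "rvec" (rotation vector, rad) and "tvec" (3), from world to camera coordinates, as OpenCV has them. Camera axes: x right, y down, z forward; pixel columns grow to the right and rows downward; lengths in m; the calibration is good to about 2 mm. A picture is of the moment at which its call begins: read the wrist's pose just before it. calibration takes no time and is no camera call; for the wrist camera it gives the pose at the moment of the call.
- r.hand_in(): hands the job in; it is judged then, once.
The state is a dict: "clock": time; "joints": joint angles; "qvel": joint speeds; "tau": joint torques, N m; "tcp_pos": TCP position; "orientation": TCP orientation; "contact_force": force on the tool from outside, world axes, zero at the start; "moment": the same for the moment, N m; "grip_width": finger opening in m; "gripper_force": force on a finger pad.
Only numpy, scipy, OpenCV 4.12 (cv2) and the standard library are available. Lean on these libraries where they do the work, as an engineer would, in place of code of your own. Each camera call takes 0.05 s, during which the arm holds its last target. There are 200 camera calls.

## Working session

There is one attempt and no reset: what is moved stays moved. The work goes in short steps, Python scripts to look and compute and a tool call to move; the robot and the scene stay as the last step left them, time stands still between calls to the robot, and variables do not carry over. Pictures are saved under pics/ and viewed, at most 10 in all, crops included, and the job is handed in when it is done.

Besides the shell and the picture viewer there is one more tool, called as name(argument=value, ...) on one line, values as JSON. carry_out: Moves the arm, as the interface text tells. Its arguments: {"type":"object","properties":{"moves":{"type":"array","items":{"type":"array","items":{"type":"number"}}},"force":{"type":"number"}},"required":["moves"]}

```bash
mkdir -p pics
python3 - <<'E'
from bench import r
import cv2
o=r.get_obs();print(o)
for n in("scene","side"):
    f=r.grab_frame(n); cv2.imwrite(f"pics/{n}0.png",cv2.resize(f[:,:,::-1],(800,600),interpolation=cv2.INTER_CUBIC)); cv2.imwrite(f"pics/{n}0raw.png",f[:,:,::-1]);print(r.calibration(n))
E
```

```text
{'clock': 0.0, 'joints': array([ 1.21688305,  0.47785392,  0.02233673,  1.55645025, -0.01151804,
        1.10932131, -0.08309092]), 'qvel': array([ 0.00057937, -0.00150146, -0.00240607, -0.00171772,  0.00055396,
        0.00014228,  0.0001824 ]), 'tau': array([ 7.30100764e-04, -5.96436274e+01,  1.60831690e+00, -2.81185913e+01,
        1.24618207e-02,  9.42971790e-03, -5.51646302e-07]), 'tcp_pos': array([ 0.16420431, -0.6544411 ,  0.40368977]), 'orientation': array([-3.11603232e+00, -3.84961268e-01,  5.62492741e-04]), 'contact_force': array([-0.05313301,  0.56404678, -0.0848149 ]), 'moment': array([ 0.03533629,  0.03539983, -0.00353867]), 'gripper_force': 0.0, 'grip_width': 0.08514515030417506}
{'fx': 460.13612928956314, 'fy': 460.13612928956314, 'cx': 259.4456260365327, 'cy': 188.60044182442144, 'k1': -0.11906223018343935, 'rvec': array([ 0.84523434,  2.58430232, -1.07195932]), 'tvec': array([ 0.45766009, -0.2023184 ,  1.17676219])}
{'fx': 471.2518987789392, 'fy': 471.2518987789392, 'cx': 246.91899540003197, 'cy': 191.47044045567355, 'k1': -0.19273557101116193, 'rvec': array([ 2.14988956, -0.84080761,  0.40171153]), 'tvec': array([-0.41711105,  0.31738612,  0.66376325])}
```

View pics/scene0.png

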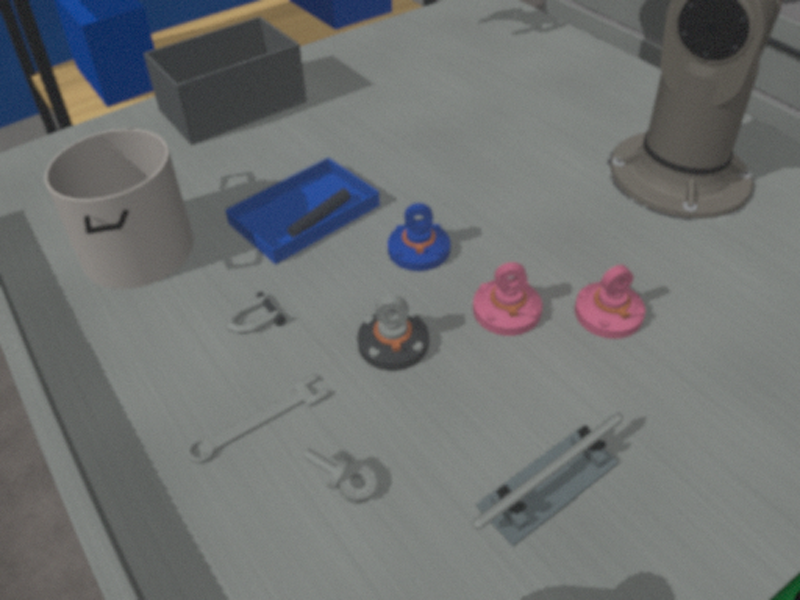

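View pics/side0.png

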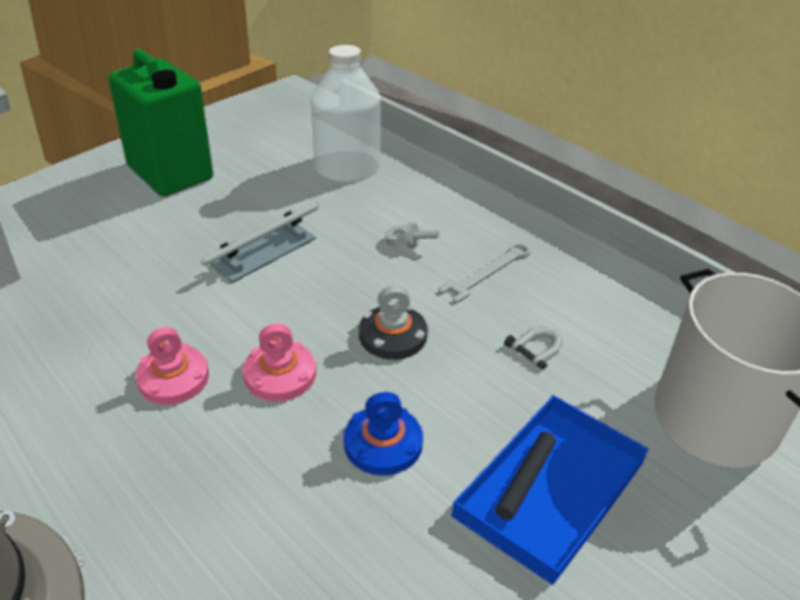

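The scene view shows one dark lug at (393,335), two pink look-alikes at (508,300) and (612,303), and a blue one at (419,240). In the side view the dark lug is at (393,325). Only the dark one fits "dark steel flange with a steel eye". The cradle with the bar is at scene (550,475) and side (262,243). Next I'll check enlarged crops.

```bash
cat > h.py <<'E'
import numpy as np, cv2
from scipy.optimize import least_squares
from scipy.spatial.transform import Rotation as R
def ray(c,uv):
    x=(np.array(uv,float)-[c['cx'],c['cy']])/[c['fx'],c['fy']]
    d=cv2.undistortPoints(x.reshape(1,1,2),np.eye(3),np.array([c['k1'],0,0,0.]))[0,0]
    M=R.from_rotvec(c['rvec']).as_matrix()
    return -M.T@c['tvec'], M.T@np.array([d[0],d[1],1])
def atz(c,uv,z):
    o,d=ray(c,uv); return o+d*(z-o[2])/d[2]
def tri(*cu):
    A=np.zeros((3,3));b=np.zeros(3);L=[ray(c,u) for c,u in cu]
    for o,d in L:
        d=d/np.linalg.norm(d);P=np.eye(3)-np.outer(d,d);A+=P;b+=P@o
    p=np.linalg.solve(A,b)
    return p,[float(np.linalg.norm(np.cross(p-o,d/np.linalg.norm(d)))) for o,d in L]
def proj(c,p):
    return cv2.projectPoints(np.array(p,float).reshape(-1,1,3),c['rvec'],c['tvec'],np.array([[c['fx'],0,c['cx']],[0,c['fy'],c['cy']],[0,0,1]]),np.array([c['k1'],0,0,0.]))[0][:,0]
E
python3 - <<'E'
import cv2,numpy as np
s=cv2.imread('pics/scene0raw.png');d=cv2.imread('pics/side0raw.png')
def c(im,u,v,w,h,k): 
    return cv2.resize(im[v:v+h,u:u+w],(w*k,h*k),interpolation=cv2.INTER_CUBIC)
# lug 50x60 x6 ; cradle 100x75 x4
a=c(s,225,184,50,50,6);b=c(d,225,178,50,50,6)
e=c(s,300,258,100,75,5); f=c(d,120,122,100,75,5)
e=cv2.resize(e,(400,300));f=cv2.resize(f,(400,300))
m=np.zeros((600,800,3),np.uint8);m[:300,:300]=a;m[300:,:300]=b;m[:300,400:]=e;m[300:,400:]=f
cv2.imwrite('pics/m1.png',m)
E
```

```text
(no output)
```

View pics/m1.png

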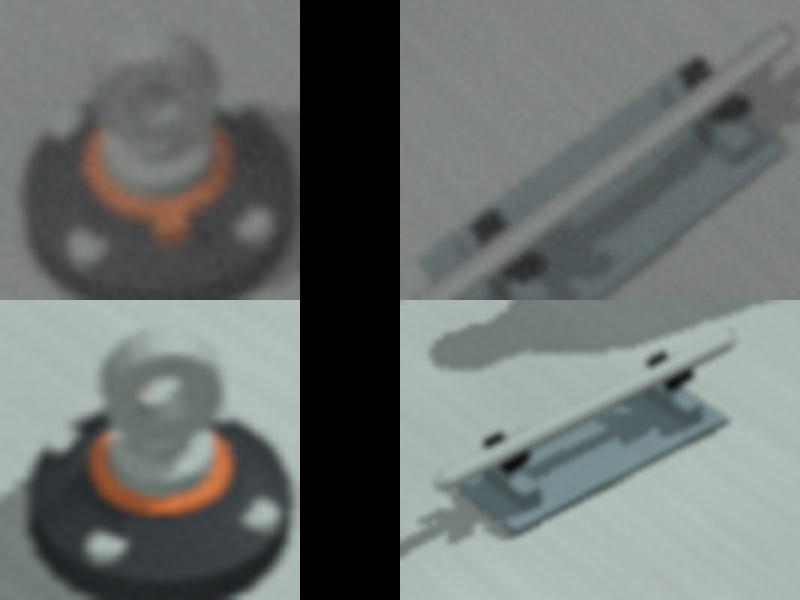

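The mosaic confirms the dark flange with the grey eye and copper washer. The hole is at about raw (250.8,200.7) in scene and (252,193) in side. The tab is at scene raw (253.7,222). The bar ends are at scene raw (306,334.7) and (396.8,266.9), and side raw (130,166.5) and (203,131.5).

Run:
```python
from h import *; from bench import r
np.set_printoptions(precision=4,suppress=True)
s=r.calibration('scene');d=r.calibration('side')
print('loop',tri((s,(250.8,200.7)),(d,(252,193))), atz(s,(250.8,200.7),.062),atz(d,(252,193),.062))
print('tab',atz(s,(253.7,222),.029))
for a in (s,(306.3,334.3)),(s,(396.5,267.2)),(d,(130.3,166.2)),(d,(202.8,131.8)): print('bar end',atz(*a,.036))
print(tri((s,(306.3,334.3)),(d,(202.8,131.8))),tri((s,(396.5,267.2)),(d,(130.3,166.2))))
o=r.get_obs();M=R.from_rotvec(o['orientation']).as_matrix();print(M)
w=r.calibration('wrist');W=R.from_rotvec(w['rvec']).as_matrix();print(w,M.T@(-W.T@w['tvec']-o['tcp_pos']),W@M)
# eye look: project candidates
```

```text
loop (array([0.5991, 0.019 , 0.0574]), [0.0014655950436242363, 0.0014655950436244323]) [0.6004 0.0236 0.062 ] [0.5966 0.0143 0.062 ]
tab [0.6113 0.0469 0.029 ]
bar end [0.6824 0.2899 0.036 ]
bar end [0.4746 0.2871 0.036 ]
bar end [0.4786 0.2885 0.036 ]
bar end [0.6879 0.2868 0.036 ]
(array([0.6851, 0.2882, 0.0366]), [0.0030979967899242714, 0.003097996789924229]) (array([0.4769, 0.2873, 0.0379]), [0.0010728980384244315, 0.0010728980384243339])
[[ 0.9699  0.2433 -0.0005]
 [ 0.2433 -0.9699  0.0016]
 [-0.0001 -0.0016 -1.    ]]
{'fx': 337.9311567485209, 'fy': 337.9311567485209, 'cx': 255.05433218976003, 'cy': 188.6233491627271, 'k1': -0.017747474839646487, 'rvec': array([-2.2789,  1.7764,  0.2759]), 'tvec': array([-0.6727, -0.0397,  0.3807])} [ 0.0768 -0.0012  0.0303] [[ 0.0005  1.      0.0006]
 [-0.9538  0.0006 -0.3004]
 [-0.3004 -0.0005  0.9538]]
```

The loop is at about (0.599,0.019) and the bar's centre at about (0.581,0.288), lying nearly along x. The cradle is on the left. I'll move above the eye for a wrist look.

carry_out(moves=[[0.015,-0.014,0,0,0.085],[0.044,-0.041,0,0,0.085],[0.077,-0.072,0,0,0.085],[0.11,-0.102,0,0,0.085],[0.143,-0.133,0,0,0.085],[0.176,-0.164,0,0,0.085],[0.208,-0.194,0,0,0.085],[0.241,-0.225,0,0,0.085]])

```text
clock: 0.9
tcp_pos: [0.3438, -0.3762, 0.4045]
orientation: [-3.118, -0.385, 0.0]
contact_force: [-0.2, -0.3, 0.4]
grip_width: 0.085
gripper_force: 0.0
```

carry_out(moves=[[0.033,-0.031,0,0,0.085],[0.066,-0.061,0,0,0.085],[0.099,-0.092,0,0,0.085],[0.131,-0.123,0,0,0.085],[0.164,-0.153,0,0,0.085],[0.197,-0.184,0,0,0.085],[0.228,-0.213,0,0,0.085],[0.256,-0.239,0,0,0.085]])

```text
clock: 1.7
tcp_pos: [0.5341, -0.0816, 0.4045]
orientation: [-3.117, -0.387, 0.0]
contact_force: [1.2, -0.8, -0.1]
grip_width: 0.085
gripper_force: 0.0
```

carry_out(moves=[[0.025,-0.023,0,0.04,0.085],[0.045,-0.042,0,0.08,0.085],[0.065,-0.061,0.01,0.12,0.085],[0.08,-0.075,0.02,0.16,0.085],[0.089,-0.084,0.03,0.2,0.085],[0.09,-0.084,0.04,0.246,0.085],[0.09,-0.084,0.04,0.246,0.085],[0.09,-0.084,0.04,0.246,0.085]])

```text
clock: 2.5
tcp_pos: [0.6001, 0.0193, 0.3645]
orientation: [3.141, 0.001, -0.002]
contact_force: [-1.1, 0.1, -0.0]
grip_width: 0.0848
gripper_force: 0.0
```

```bash
cat > look.py <<'E'
import sys,cv2,pickle
from bench import r
n=sys.argv[1]; w=r.calibration('wrist');f=r.grab_frame('wrist');pickle.dump(w,open(f'pics/{n}.pkl','wb'))
cv2.imwrite(f'pics/{n}raw.png',f[:,:,::-1]); cv2.imwrite(f'pics/{n}.png',cv2.resize(f[:,:,::-1],(800,600),interpolation=cv2.INTER_CUBIC))
o=r.get_obs();print(o['clock'],o['tcp_pos'].round(4),o['orientation'].round(4),o['joints'].round(3),o['grip_width'])
E
python3 look.py w1
```

```text
2.55 [0.6003 0.0192 0.365 ] [3.1413e+00 3.0000e-04 1.0000e-04] [ 0.108  0.415 -0.317  1.762  0.152  0.988 -1.838] 0.08482240220164836
```

View pics/w1.png

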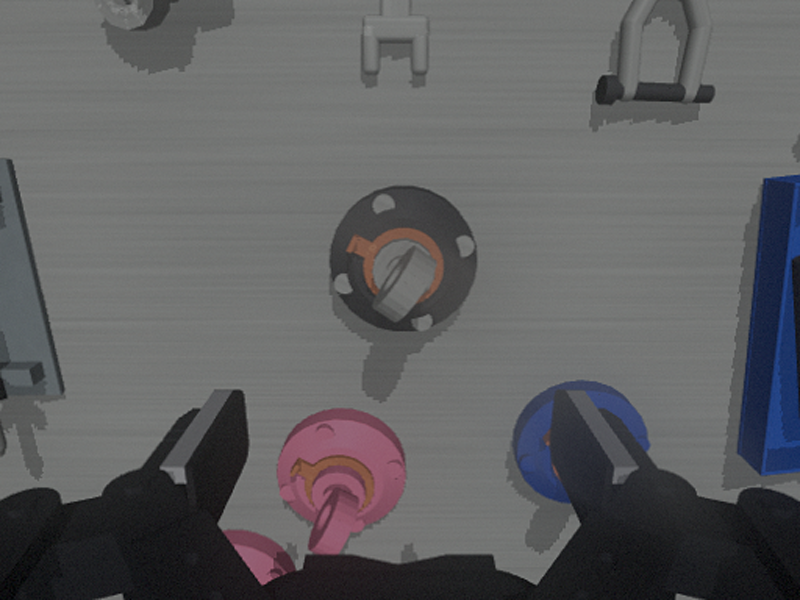

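Image up is world +x and left is +y. The dark lug is at (403,258), its ring is seen edge-on from (385,305) to (425,255), and the tab is at (357,243). The hole axis therefore has a yaw of about 0.9 rad. I'll insert from the far-left side with the tool turned half round, so the wrist camera faces the eye.

carry_out(moves=[[0,-0.02,0,0.1,0.085],[0,-0.055,0,0.23,0.085],[0,-0.095,0,0.37,0.085],[0,-0.135,0,0.51,0.085],[-0.002,-0.175,0,0.65,0.085],[-0.003,-0.215,0,0.79,0.085],[-0.004,-0.25,0,0.93,0.085],[-0.004,-0.269,0,1.07,0.085]])

```text
clock: 3.35
tcp_pos: [0.5971, 0.2726, 0.3597]
orientation: [2.784, -1.437, -0.018]
contact_force: [0.7, -0.4, -2.4]
grip_width: 0.085
gripper_force: 0.0
```

carry_out(moves=[[0,0,0,0.14,0.085],[0,0,0,0.28,0.085],[0,0,0,0.42,0.085],[0,0,0,0.56,0.085],[0,0,0,0.7,0.085],[0,0,0,0.84,0.085],[0,0,0,0.98,0.085],[0,0,0,1.12,0.085]])

```text
clock: 4.15
tcp_pos: [0.589, 0.2115, 0.315]
orientation: [-1.8, 2.526, 0.085]
contact_force: [-0.3, -1.6, 0.2]
grip_width: 0.0851
gripper_force: 0.0
```

carry_out(moves=[[0,0,0,0.14,0.085],[0,0,0,0.28,0.085],[0,0,0,0.42,0.085],[0,0,0,0.56,0.085],[0,0,0,0.7,0.085],[0,0,0,0.84,0.085],[0,0,0,0.95,0.085],[0,0,0,0.95,0.085]])

```text
clock: 4.95
tcp_pos: [0.4986, 0.0247, 0.2561]
orientation: [-0.974, 2.836, 0.243]
contact_force: [0.6, -0.7, -0.4]
grip_width: 0.0852
gripper_force: 0.0
```

```bash
python3 look.py w2
```

```text
5.0 [0.4958 0.0214 0.2555] [-0.9614  2.8429  0.2413] [-1.026  1.068  1.455  2.18  -1.364  1.341 -2.958] 0.08505680964400093
```

View pics/w2.png

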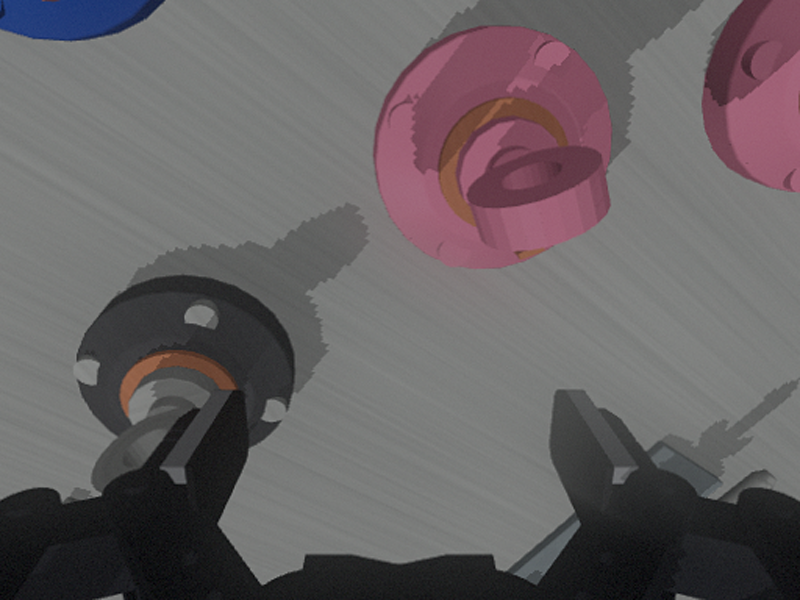

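My rolling sense was wrong: positive roll lowers q7, and the joint limits dragged the arm off the path. I'll check the finger clearance before backing out.

Run:
```python
from h import *; from bench import r
np.set_printoptions(precision=3,suppress=True)
o=r.get_obs();M=R.from_rotvec(o['orientation']).as_matrix();print(M,o['contact_force'],o['qvel'],o['joints'])
for p in [(0,.057,.16),(0,-.057,.16),(0,0,.173)]: print(o['tcp_pos']+M@p)
print([k for k in dir(r) if k[0]!='_'])
```

```text
[[-0.788 -0.611  0.072]
 [-0.59   0.784  0.192]
 [-0.174  0.109 -0.979]] [-2.227 -3.014 -1.849] [-0.025  0.009 -0.001 -0.025  0.003  0.015 -0.002] [-1.026  1.068  1.455  2.18  -1.364  1.341 -2.958]
[0.473 0.097 0.105]
[0.542 0.007 0.093]
[0.508 0.055 0.086]
['Unreachable', 'calibration', 'get_obs', 'grab_frame', 'hand_in']
```

carry_out(moves=[[0,0,-0.01,0,0.085],[0,0,-0.03,0,0.085],[0,0,-0.05,0,0.085],[0,0,-0.06,-0.05,0.085],[0,0,-0.06,-0.1,0.085],[0,0,-0.06,-0.2,0.085],[0,0,-0.06,-0.3,0.085],[0,0,-0.06,-0.4,0.085]])

```text
clock: 5.8
tcp_pos: [0.4953, 0.0147, 0.3155]
orientation: [-1.516, 2.556, 0.194]
contact_force: [-0.0, 0.8, 0.3]
grip_width: 0.085
gripper_force: 0.0
```

```bash
cat > st.py <<'E'
from h import *; from bench import r
np.set_printoptions(precision=3,suppress=True)
o=r.get_obs();M=R.from_rotvec(o['orientation']).as_matrix();print(o['clock'],o['tcp_pos'],'yaw tool x',np.arctan2(M[1,0],M[0,0]),'toolz',M[:,2],o['contact_force'],o['moment'],'q',o['joints'],o['grip_width'],o['gripper_force'])
E
python3 st.py
```

```text
5.8 [0.495 0.015 0.316] yaw tool x -2.07403876121735 toolz [ 0.074  0.194 -0.978] [-0.001  0.774  0.257] [-0.172  0.104  0.007] q [-1.055  0.805  1.422  2.141 -1.132  1.196 -2.695] 0.08495398251665712 0.0
```

carry_out(moves=[[0,0,-0.02,-0.1,0.085],[0,0,-0.04,-0.24,0.085],[0,0,-0.06,-0.38,0.085],[0,0,-0.08,-0.52,0.085],[0,0,-0.1,-0.66,0.085],[0,0,-0.1,-0.8,0.085],[0,0,-0.1,-0.94,0.085],[0,0,-0.1,-1.08,0.085]])

```text
clock: 6.6
tcp_pos: [0.4877, -0.0052, 0.4136]
orientation: [-2.581, 1.394, 0.039]
contact_force: [0.2, -0.3, 0.2]
grip_width: 0.0851
gripper_force: 0.0
```

```bash
python3 st.py
python3 - <<'E'
from h import *; from bench import r
d=r.calibration('side')
for n,u in dict(green_l=(155,192),green_r=(212,183),green_top_l=(115,110),bottle_l=(318,170),bottle_r=(375,175)).items(): print(n,atz(d,np.array(u)*.64,0).round(3))
E
```

```text
6.6 [ 0.488 -0.005  0.414] yaw tool x -0.9801714324979784 toolz [ 0.075  0.194 -0.978] [ 0.179 -0.264  0.221] [-0.176  0.111  0.017] q [-1.123  0.365  1.341  2.057 -0.656  1.062 -2.019] 0.08512266812853271 0.0
green_l [0.541 0.561 0.   ]
green_r [0.631 0.516 0.   ]
green_top_l [0.64  0.926 0.   ]
bottle_l [0.797 0.422 0.   ]
bottle_r [0.861 0.34  0.   ]
```

```bash
cat > to.py <<'E'
# absolute world target -> tool shift
import sys; from h import *; from bench import r
o=r.get_obs();M=R.from_rotvec(o['orientation']).as_matrix()
print((M.T@(np.array(sys.argv[1:4],float)-o['tcp_pos'])).round(4))
E
python3 to.py .38 .25 .45
```

```text
[-0.2744 -0.0524  0.0059]
```

carry_out(moves=[[-0.02,-0.004,0,-0.14,0.085],[-0.055,-0.011,0.001,-0.28,0.085],[-0.095,-0.018,0.002,-0.42,0.085],[-0.135,-0.026,0.003,-0.56,0.085],[-0.175,-0.034,0.004,-0.7,0.085],[-0.215,-0.042,0.005,-0.84,0.085],[-0.25,-0.048,0.006,-0.98,0.085],[-0.274,-0.052,0.006,-1.12,0.085]])

```text
clock: 7.4
tcp_pos: [0.3806, 0.2528, 0.4502]
orientation: [-2.939, -0.164, -0.123]
contact_force: [0.3, -0.0, -0.8]
grip_width: 0.0853
gripper_force: 0.0
```

```bash
python3 st.py;python3 to.py .2 .45 .45
```

```text
7.4 [0.381 0.253 0.45 ] yaw tool x 0.10238574299447853 toolz [ 0.072  0.198 -0.977] [ 0.319 -0.037 -0.756] [-0.302  0.052 -0.016] q [-1.905 -0.096  1.199  2.1   -0.021  0.892 -2.147] 0.08532370518875178 0.0
[-0.1589 -0.2135  0.0264]
```

carry_out(moves=[[-0.01,-0.015,0.002,-0.14,0.085],[-0.03,-0.04,0.005,-0.28,0.085],[-0.055,-0.075,0.009,-0.42,0.085],[-0.08,-0.11,0.013,-0.56,0.085],[-0.105,-0.145,0.017,-0.7,0.085],[-0.13,-0.18,0.021,-0.84,0.085],[-0.15,-0.2,0.025,-0.98,0.085],[-0.159,-0.213,0.026,-1.12,0.085]])

```text
clock: 8.2
tcp_pos: [0.2005, 0.4511, 0.4488]
orientation: [-2.459, -1.739, -0.26]
contact_force: [-0.4, -0.3, -0.5]
grip_width: 0.0848
gripper_force: 0.0
```

```bash
python3 st.py;python3 to.py .06 .12 .45
```

```text
8.2 [0.2   0.451 0.449] yaw tool x 1.2317027321322052 toolz [ 0.071  0.195 -0.978] [-0.355 -0.267 -0.485] [-0.227  0.094 -0.004] q [-2.193  0.077  0.984  2.038 -0.086  0.853 -1.506] 0.08479088127367183 0.0
[-0.3509 -0.0222 -0.0758]
```

carry_out(moves=[[-0.03,0,-0.007,-0.05,0.085],[-0.06,0,-0.014,-0.1,0.085],[-0.09,0,-0.02,-0.15,0.085],[-0.12,0,-0.026,-0.2,0.085],[-0.15,0,-0.032,-0.25,0.085],[-0.18,0,-0.038,-0.3,0.085],[-0.2,0,-0.043,-0.35,0.085],[-0.2,0,-0.043,-0.4,0.085]])

```text
clock: 9.0
tcp_pos: [0.1388, 0.2676, 0.4528]
orientation: [-2.148, -2.143, -0.296]
contact_force: [-0.0, -0.7, 1.3]
grip_width: 0.085
gripper_force: 0.0
```

```bash
python3 st.py
```

```text
9.0 [0.139 0.268 0.453] yaw tool x 1.5755408145053398 toolz [ 0.071  0.202 -0.977] [-0.035 -0.666  1.344] [-0.221  0.105  0.034] q [-1.507 -0.337  0.148  2.328  0.096  0.935 -1.414] 0.08503947616318386 0.0
```

```bash
python3 to.py .07 .10 .453
```

```text
[-0.1638 -0.067  -0.0389]
```

carry_out(moves=[[-0.02,-0.01,-0.005,0,0.085],[-0.05,-0.02,-0.012,0,0.085],[-0.08,-0.035,-0.02,0,0.085],[-0.11,-0.045,-0.027,0,0.085],[-0.14,-0.057,-0.034,0,0.085],[-0.164,-0.067,-0.039,0,0.085],[-0.164,-0.067,-0.039,0,0.085],[-0.164,-0.067,-0.039,0,0.085]])

```text
clock: 9.8
tcp_pos: [0.1198, 0.2283, 0.4187]
orientation: [-2.132, -2.164, -0.214]
contact_force: [-0.7, 0.6, 0.8]
grip_width: 0.0848
gripper_force: 0.0
```

```bash
python3 st.py
```

```text
9.8 [0.12  0.228 0.419] yaw tool x 1.5886523586511898 toolz [ 0.03   0.167 -0.986] [-0.744  0.602  0.806] [-0.073  0.069 -0.003] q [-0.891 -0.337 -0.316  2.407 -0.175  0.895 -1.086] 0.08475042004358586 0.0
```

```bash
python3 to.py .12 -.05 .44
```

```text
[-0.2708 -0.0025 -0.0674]
```

carry_out(moves=[[-0.03,0,-0.008,0,0.085],[-0.07,0,-0.017,0,0.085],[-0.11,0,-0.027,0,0.085],[-0.15,0,-0.037,0,0.085],[-0.19,0,-0.047,0,0.085],[-0.23,0,-0.057,0,0.085],[-0.27,0,-0.067,0,0.085],[-0.27,0,-0.067,0,0.085]])

```text
clock: 10.6
tcp_pos: [0.2294, 0.0164, 0.4108]
orientation: [-2.136, -2.112, -0.185]
contact_force: [0.8, -0.8, 0.2]
grip_width: 0.0852
gripper_force: 0.0
```

```bash
python3 st.py
```

```text
10.6 [0.229 0.016 0.411] yaw tool x 1.558973855962492 toolz [-0.005  0.18  -0.984] [ 0.808 -0.826  0.162] [-0.205 -0.083  0.032] q [ 0.017 -0.337 -0.178  2.433 -0.277  1.036 -0.022] 0.08516270004128902 0.0
```

```bash
python3 to.py .25 .25 .45;  python3 to.py 0 .42 .45
```

```text
[0.237  0.0178 0.0033]
[ 0.4014 -0.2339  0.0351]
```

carry_out(moves=[[0.03,0.004,0,0,0.085],[0.07,0.006,0,0,0.085],[0.11,0.01,0.001,0,0.085],[0.15,0.012,0.002,0,0.085],[0.19,0.015,0.003,0,0.085],[0.237,0.01,0.004,0,0.085],[0.27,-0.02,0.008,0,0.085],[0.3,-0.055,0.013,0,0.085]])

```text
clock: 11.4
tcp_pos: [0.1769, 0.3181, 0.453]
orientation: [-2.135, -2.109, -0.188]
contact_force: [1.0, 0.8, -0.1]
grip_width: 0.0849
gripper_force: 0.0
```

```bash
python3 st.py;  python3 to.py 0 .36 .45
```

```text
11.4 [0.177 0.318 0.453] yaw tool x 1.5576199012644376 toolz [-0.006  0.183 -0.983] [ 1.006  0.772 -0.059] [-0.132 -0.044  0.021] q [-0.202 -0.151 -0.868  2.162 -0.26   0.933 -0.946] 0.08492411245324784 0.0
[ 0.0384 -0.1773  0.0118]
```

carry_out(moves=[[0.008,-0.035,0.002,0,0.085],[0.016,-0.07,0.005,0,0.085],[0.024,-0.11,0.007,0,0.085],[0.032,-0.145,0.01,0,0.085],[0.038,-0.177,0.012,0,0.085],[0.02,-0.177,0.008,0,0.085],[-0.02,-0.177,0,0,0.085],[-0.06,-0.177,-0.008,0,0.085]])

```text
clock: 12.2
tcp_pos: [-0.0024, 0.3069, 0.454]
orientation: [-2.139, -2.111, -0.203]
contact_force: [0.0, -0.5, 1.0]
grip_width: 0.0846
gripper_force: 0.0
```

```bash
python3 st.py;  python3 to.py 0 .03 .45
```

```text
12.2 [-0.002  0.307  0.454] yaw tool x 1.5577876390458494 toolz [ 0.005  0.186 -0.983] [ 0.009 -0.482  0.953] [-0.177 -0.022 -0.027] q [-0.73  -0.33  -0.801  2.26  -0.296  0.945 -1.386] 0.08457190692219546 0.0
[-0.2727  0.0061 -0.0475]
```

Now I push radially inward to take out the tilt.

carry_out(moves=[[-0.035,0,-0.006,0,0.085],[-0.07,0,-0.012,0,0.085],[-0.11,0,-0.019,0,0.085],[-0.15,0,-0.026,0,0.085],[-0.19,0,-0.033,0,0.085],[-0.23,0,-0.04,0,0.085],[-0.23,0,-0.04,0,0.085],[-0.23,0,-0.04,0,0.085]])

```text
clock: 13.0
tcp_pos: [-0.0136, 0.2549, 0.419]
orientation: [-2.13, -2.152, -0.134]
contact_force: [-1.4, -1.4, 2.1]
grip_width: 0.0846
gripper_force: 0.0
```

```bash
python3 st.py
```

```text
13.0 [-0.014  0.255  0.419] yaw tool x 1.5799916302275532 toolz [-0.016  0.14  -0.99 ] [-1.374 -1.403  2.143] [-0.158  0.061  0.077] q [-1.445 -0.337 -0.323  2.405 -0.12   0.92  -1.683] 0.08455683371332934 0.0
```

carry_out(moves=[[-0.05,0.005,-0.01,0,0.085],[-0.1,0.01,-0.02,0,0.085],[-0.15,0.014,-0.025,0,0.085],[-0.2,0.014,-0.03,0,0.085],[-0.2,0.014,-0.03,0,0.085],[-0.2,0.014,-0.03,0,0.085],[-0.2,0.014,-0.03,0,0.085],[-0.2,0.014,-0.03,0,0.085]])

```text
clock: 13.8
tcp_pos: [0.0012, 0.241, 0.3999]
orientation: [-2.167, -2.165, -0.076]
contact_force: [-0.7, 1.1, 0.4]
grip_width: 0.085
gripper_force: 0.0
```

```bash
python3 st.py
```

```text
13.8 [0.001 0.241 0.4  ] yaw tool x 1.5686490719391748 toolz [-0.019  0.09  -0.996] [-0.691  1.13   0.352] [-0.074  0.057  0.028] q [-1.097 -0.337 -0.538  2.432 -0.233  0.923 -1.485] 0.08499587802377569 0.0
```

carry_out(moves=[[-0.05,0,-0.01,0,0.085],[-0.1,0,-0.02,0,0.085],[-0.15,0,-0.02,0,0.085],[-0.2,0,-0.025,0,0.085],[-0.2,0,-0.025,0,0.085],[-0.2,0,-0.025,0,0.085],[-0.2,0,-0.025,0,0.085],[-0.2,0,-0.025,0,0.085]])

```text
clock: 14.6
tcp_pos: [0.008, 0.2327, 0.4005]
orientation: [-2.188, -2.187, -0.013]
contact_force: [-0.8, 0.9, 0.2]
grip_width: 0.0852
gripper_force: 0.0
```

```bash
python3 st.py
```

```text
14.6 [0.008 0.233 0.401] yaw tool x 1.5698002867134344 toolz [-0.028  0.04  -0.999] [-0.805  0.853  0.234] [0.027 0.035 0.024] q [-1.1   -0.337 -0.509  2.432 -0.229  0.977 -1.463] 0.0852155901324769 0.0
```

carry_out(moves=[[0.02,-0.04,0,0,0.085],[0.02,-0.08,0,0,0.085],[0.0,-0.12,0,0,0.085],[-0.03,-0.13,0,0,0.085],[-0.07,-0.1,-0.01,0,0.085],[-0.11,-0.07,-0.015,0,0.085],[-0.14,-0.06,-0.02,0,0.085],[-0.14,-0.06,-0.02,0,0.085]])

```text
clock: 15.4
tcp_pos: [-0.1097, 0.2007, 0.4042]
orientation: [-2.203, -2.222, 0.02]
contact_force: [-0.6, 0.2, 0.0]
grip_width: 0.0853
gripper_force: 0.0
```

```bash
python3 st.py; python3 to.py .1 .42 .42; python3 to.py .33 .36 .42
```

```text
15.4 [-0.11   0.201  0.404] yaw tool x 1.5793277704492599 toolz [-0.018 -0.001 -1.   ] [-0.603  0.177  0.018] [ 0.032  0.026 -0.013] q [-1.728 -0.337 -0.446  2.429 -0.187  1.018 -2.046] 0.08525026154724594 0.0
[ 0.2175  0.2112 -0.0197]
[ 0.1556  0.4406 -0.0238]
```

carry_out(moves=[[0.03,0.01,0,0,0.085],[0.07,0.04,-0.005,0,0.085],[0.11,0.08,-0.01,0,0.085],[0.15,0.12,-0.015,0,0.085],[0.18,0.16,-0.02,0,0.085],[0.2,0.205,-0.02,0,0.085],[0.2,0.25,-0.02,0,0.085],[0.19,0.295,-0.02,0,0.085]])

```text
clock: 16.2
tcp_pos: [0.1965, 0.3878, 0.4206]
orientation: [-2.242, -2.19, 0.006]
contact_force: [-0.0, 0.9, 0.3]
grip_width: 0.0849
gripper_force: 0.0
```

```bash
python3 st.py;  python3 to.py .594 .288 .365
```

```text
16.2 [0.196 0.388 0.421] yaw tool x 1.5474296786354154 toolz [-0.008  0.003 -1.   ] [-0.011  0.901  0.321] [0.01  0.01  0.037] q [-1.308  0.056  0.068  2.083 -0.014  1.003 -1.256] 0.08492032348430885 0.0
[-0.0906  0.4002  0.0523]
```

carry_out(moves=[[-0.006,0.025,0.005,-0.1,0.085],[-0.015,0.065,0.01,-0.24,0.085],[-0.025,0.11,0.015,-0.38,0.085],[-0.036,0.158,0.02,-0.52,0.085],[-0.047,0.206,0.025,-0.66,0.085],[-0.058,0.254,0.03,-0.8,0.085],[-0.068,0.3,0.04,-0.94,0.085],[-0.078,0.345,0.05,-1.08,0.085]])

```text
clock: 17.0
tcp_pos: [0.5137, 0.3056, 0.3729]
orientation: [-0.861, -3.015, 0.002]
contact_force: [-0.7, 1.3, -0.5]
grip_width: 0.085
gripper_force: 0.0
```

```bash
python3 st.py;  python3 to.py .594 .288 .36
```

```text
17.0 [0.514 0.306 0.373] yaw tool x 2.5852242897185795 toolz [-0.006  0.001 -1.   ] [-0.668  1.29  -0.483] [ 0.043 -0.03  -0.002] q [-0.78   0.385  0.181  1.788 -0.086  0.981  0.451] 0.08495233351627536 0.0
[-0.0776  0.0275  0.0123]
```

carry_out(moves=[[-0.02,0.007,0.003,-0.12,0.085],[-0.04,0.014,0.006,-0.25,0.085],[-0.055,0.02,0.009,-0.38,0.085],[-0.065,0.024,0.012,-0.51,0.085],[-0.065,0.024,0.012,-0.51,0.085],[-0.065,0.024,0.012,-0.51,0.085],[-0.065,0.024,0.012,-0.51,0.085],[-0.065,0.024,0.012,-0.51,0.085]])

```text
clock: 17.8
tcp_pos: [0.5787, 0.2916, 0.359]
orientation: [-0.086, -3.131, 0.003]
contact_force: [-0.1, 0.1, -0.1]
grip_width: 0.0847
gripper_force: 0.0
```

```bash
python3 look.py w3; python3 st.py
```

```text
17.85 [0.5788 0.2915 0.3589] [-8.5300e-02 -3.1309e+00  3.1000e-03] [-0.622  0.478  0.083  1.669 -0.049  1.005  0.995] 0.08546060010041046
17.85 [0.579 0.292 0.359] yaw tool x 3.08709504807569 toolz [-0.01  -0.002 -1.   ] [ 0.396 -0.311  1.665] [ 0.021 -0.023  0.004] q [-0.622  0.478  0.083  1.669 -0.049  1.005  0.995] 0.08546060010041046 0.0
```

View pics/w3.png

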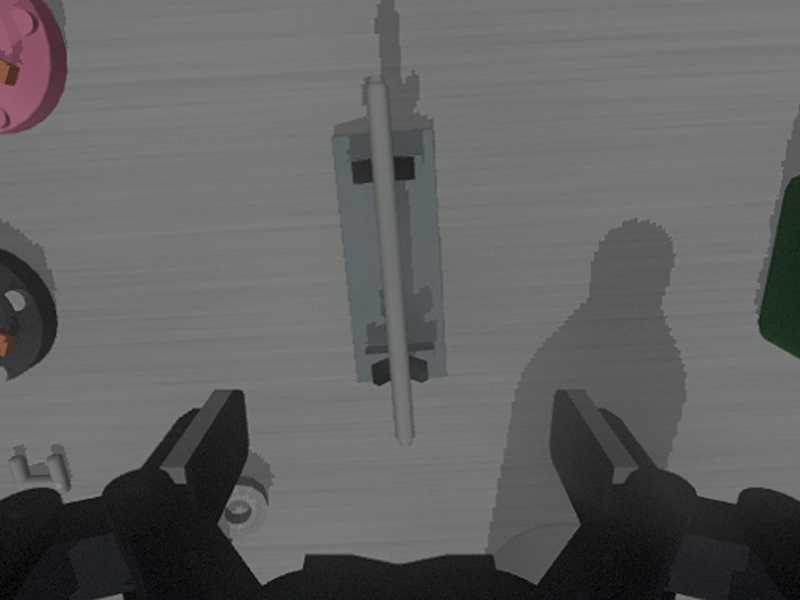

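The bar runs from its top end (375,80) to its bottom end (404,441). The supports are at (384,170) and (400,371), and it all sits between the fingers.

```bash
python3 - <<'E'
from h import *; import pickle
from bench import r
w=pickle.load(open('pics/w3.pkl','rb'));k=1/1.5625
a=atz(w,np.array([375.5,79])*k,.036);b=atz(w,np.array([404.5,443])*k,.036)
print(a,b,(a+b)/2,np.linalg.norm(a-b),np.arctan2(*(a-b)[1::-1]))
s1=atz(w,np.array([384,170])*k,.04);s2=atz(w,np.array([400,371])*k,.04);print(s1,s2,(s1+s2)/2,np.linalg.norm(s1-s2))
s=r.calibration('scene');d=r.calibration('side')
print(tri((w,np.array([375.5,79])*k),(s,(396.5,267.2)),(d,(130.3,166.2))),tri((w,np.array([404.5,443])*k),(s,(306.3,334.3)),(d,(202.8,131.8))))
E
python3 to.py .594 .288 .36
```

```text
[0.47332784 0.28608261 0.036     ] [0.68935391 0.29011324 0.036     ] [0.58134088 0.28809792 0.036     ] 0.21606366891338763 -3.1229367532848933
[0.51931085 0.28775342 0.04      ] [0.63720482 0.29002535 0.04      ] [0.57825783 0.28888938 0.04      ] 0.11791585746735762
(array([0.47547931, 0.28655927, 0.03789517]), [0.002003432226506922, 0.001183095269578013, 0.0019882937575550425]) (array([0.68629543, 0.28919121, 0.03756407]), [0.0019876782380845014, 0.003446008128276223, 0.003295397965414973])
[-0.0154 -0.0027 -0.0013]
```

carry_out(moves=[[-0.008,-0.001,0.02,-0.04,0.085],[-0.016,-0.003,0.05,-0.073,0.085],[-0.016,-0.003,0.08,-0.073,0.07],[-0.016,-0.003,0.11,-0.073,0.06],[-0.016,-0.003,0.135,-0.073,0.05],[-0.016,-0.003,0.155,-0.073,0.05],[-0.016,-0.003,0.167,-0.073,0.05],[-0.016,-0.003,0.167,-0.073,0.05]])

```text
clock: 18.65
tcp_pos: [0.5926, 0.2868, 0.1897]
orientation: [0.029, -3.129, 0.005]
contact_force: [0.2, -0.8, 0.3]
grip_width: 0.05
gripper_force: 0.0
```

```bash
python3 look.py w4; python3 st.py;python3 to.py .595 .2883 .191
python3 - <<'E'
from h import *; import pickle
w=pickle.load(open('pics/w4.pkl','rb'));print(proj(w,[[.4745,.286,.036],[.5805,.288,.036],[.595,.2883,.036]]))
im=cv2.imread('pics/w4raw.png'); print(im[20:380:40,250:262].mean(2).round(0)[:, ::2])
E
```

```text
18.7 [0.5933 0.2869 0.191 ] [ 0.0291 -3.1307  0.0039] [-0.579  0.7    0.049  1.732 -0.053  0.722  1.088] 0.05004101074881615
18.7 [0.593 0.287 0.191] yaw tool x -3.1230005289516454 toolz [-0.011 -0.003 -1.   ] [-0.047 -0.193  0.391] [-0.03  -0.016 -0.013] q [-0.579  0.7    0.049  1.732 -0.053  0.722  1.088] 0.05004101074881615 0.0
[-0.0018  0.0013  0.    ]
[[257.3627262  -44.1541652 ]
 [256.77705787 254.43657363]
 [256.77604027 285.38661981]]
[[101. 101. 102. 107. 106. 106.]
 [100. 103. 101. 105. 103. 104.]
 [ 99. 100. 101. 103. 100. 102.]
 [ 99. 103. 100. 100. 102. 100.]
 [124. 127. 126. 125. 121. 125.]
 [126. 131. 128. 131. 128. 127.]
 [127. 131. 132. 132. 129. 130.]
 [127. 131. 132. 135. 130. 129.]
 [123. 131. 136. 136. 132. 128.]]
```

carry_out(moves=[[0,0.001,0,0,0.035],[0,0.001,0,0,0.02],[0,0.001,0,0,0.008],[0,0.001,0,0,0.008],[0,0.001,0,0,0.008],[0,0.001,0,0,0.008],[0,0.001,0,0,0.008],[0,0.001,0,0,0.008]], force=60)

```text
clock: 19.5
tcp_pos: [0.594, 0.2874, 0.1925]
orientation: [0.028, -3.133, 0.003]
contact_force: [-1.2, -2.9, 7.1]
grip_width: 0.0097
gripper_force: 58.5
```

```bash
python3 st.py
```

```text
19.5 [0.594 0.287 0.193] yaw tool x -3.1234942275259865 toolz [-0.009 -0.002 -1.   ] [-1.158 -2.903  7.083] [-0.469  0.26   0.106] q [-0.58   0.698  0.05   1.73  -0.053  0.723  1.087] 0.009716265428730922 58.4820556640625
```

carry_out(moves=[[0,0.001,-0.005,0,0.008],[0,0.001,-0.015,0,0.008],[0,0.001,-0.03,0,0.008],[0,0.001,-0.05,0,0.008],[0,0.001,-0.07,0,0.008],[0,0.001,-0.085,0,0.008],[0,0.001,-0.09,0,0.008],[0,0.001,-0.09,0,0.008]])

```text
clock: 20.3
tcp_pos: [0.5945, 0.2891, 0.2823]
orientation: [0.029, -3.133, 0.002]
contact_force: [-0.2, -0.0, -2.4]
grip_width: 0.0101
gripper_force: 58.4
```

```bash
python3 look.py w5; python3 st.py
python3 - <<'E'
from h import *; from math import *
from bench import r
# pre-insert pose: loop at (.599,.019), axis yaw .92; grip point at loop + 0.17*(axis)
for d in (.2,.17,.065):
    print(d,.599+d*cos(.92),.019+d*sin(.92))
s=r.grab_frame('scene');d=r.grab_frame('side');cv2.imwrite('pics/s5.png',s[:,:,::-1]);cv2.imwrite('pics/d5.png',d[:,:,::-1])
a=cv2.imread('pics/w5raw.png');m=np.zeros((600,800,3),np.uint8)
m[:300,:400]=cv2.resize(a,(400,300));m[:300,400:]=cv2.resize(s[:,:,::-1],(400,300));m[300:,:400]=cv2.resize(d[:,:,::-1],(400,300))
c=cv2.imread('pics/w1raw.png')[105:225,195:325];m[300:,400:]=cv2.resize(c[10:110],(400,300),interpolation=cv2.INTER_CUBIC)
cv2.imwrite('pics/m5.png',m)
E
```

```text
20.35 [0.5942 0.2889 0.2812] [ 2.9200e-02 -3.1314e+00  3.1000e-03] [-0.589  0.583  0.061  1.692 -0.048  0.877  1.082] 0.009628409677729686
20.35 [0.594 0.289 0.281] yaw tool x -3.122943817217557 toolz [-0.01  -0.002 -1.   ] [ 0.609 -0.724 -1.217] [-0.    -0.02   0.018] q [-0.589  0.583  0.061  1.692 -0.048  0.877  1.082] 0.009628409677729686 58.41741979122162
0.2 0.7201640313286926 0.1781203240072732
0.17 0.7019894266293887 0.15425227540618222
0.065 0.638378310181825 0.0707141053023638
```

View pics/m5.png

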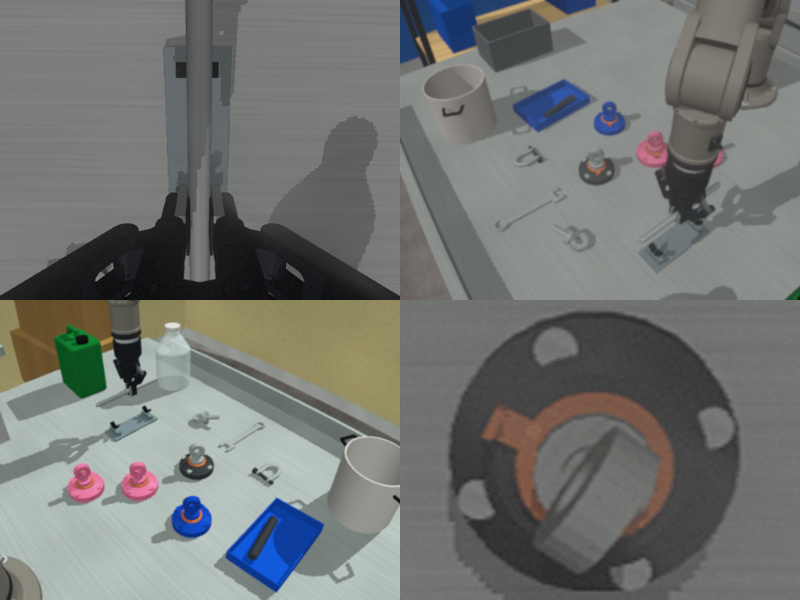

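The bar is lifted cleanly at centre grip. In the enlarged w1 crop the ring's left face edge runs (540,537)–(619,431) and its right edge (595,572)–(658,460).

```bash
python3 - <<'E'
from h import *; import pickle
w=pickle.load(open('pics/w1.pkl','rb'))
P=[atz(w,(195+(u-400)/3.077,115+(v-300)/3),.066) for u,v in [(540,537),(619,431),(595,572),(658,460)]]
for p in P: print(p.round(4))
for i,j in((0,1),(2,3)): v=P[j]-P[i];print(np.linalg.norm(v),np.arctan2(v[1],v[0])+np.pi/2)
print(sum(P)/4)
# flange centre from washer/flange outline: left 455,right 740,top 312,bottom 590 in crop
print(atz(w,(195+(597-400)/3.077,115+(451-300)/3),.025))
E
python3 to.py .70 .17 .281
```

```text
[0.5871 0.0327 0.066 ]
[0.6173 0.0116 0.066 ]
[0.5767 0.0177 0.066 ]
[0.6093 0.0011 0.066 ]
0.036840529266634725 0.9596567142402055
0.03649817832157708 1.0989982862644876
[0.59760091 0.01578286 0.066     ]
[0.60182456 0.01684388 0.025     ]
[-0.1039 -0.1208 -0.0017]
```

carry_out(moves=[[-0.01,-0.01,0,-0.1,0.008],[-0.025,-0.025,0,-0.23,0.008],[-0.04,-0.038,0,-0.36,0.008],[-0.055,-0.052,0,-0.49,0.008],[-0.07,-0.066,0,-0.62,0.008],[-0.085,-0.08,0,-0.75,0.008],[-0.097,-0.092,0.005,-0.88,0.008],[-0.106,-0.102,0.01,-1.0,0.008]])

```text
clock: 21.25
tcp_pos: [0.7027, 0.1876, 0.2688]
orientation: [1.532, -2.73, -0.005]
contact_force: [-1.3, -0.8, -1.6]
grip_width: 0.0104
gripper_force: 58.5
```

```bash
python3 st.py;python3 to.py .702 .188 .281
```

```text
21.25 [0.703 0.188 0.269] yaw tool x -2.1189249053587496 toolz [-0.011 -0.003 -1.   ] [-1.309 -0.812 -1.621] [-0.01  -0.015  0.002] q [-0.238  0.7   -0.167  1.504  0.129  0.96   2.152] 0.010392452702302917 58.450546860694885
[ 0.0001  0.0009 -0.0122]
```

carry_out(moves=[[0,0,-0.02,0,0.008],[0.01,0.005,-0.05,0,0.008],[0.035,0.015,-0.08,0,0.008],[0.065,0.028,-0.1,0,0.008],[0.095,0.04,-0.1,0,0.008],[0.11,0.045,-0.1,0,0.008],[0.11,0.045,-0.1,0,0.008],[0.11,0.045,-0.1,0,0.008]])

```text
clock: 22.05
tcp_pos: [0.6072, 0.1192, 0.3709]
orientation: [1.526, -2.734, -0.005]
contact_force: [0.9, 0.1, -2.2]
grip_width: 0.01
gripper_force: 58.6
```

```bash
python3 look.py w6; python3 st.py
```

```text
22.1 [0.6075 0.1198 0.3709] [ 1.5276 -2.7339 -0.0057] [-0.153  0.429 -0.189  1.715  0.09   1.017  2.217] 0.010094273396161545
22.1 [0.608 0.12  0.371] yaw tool x -2.122491573639881 toolz [-0.01  -0.002 -1.   ] [ 0.589 -0.106 -1.308] [ 0.061  0.003 -0.049] q [-0.153  0.429 -0.189  1.715  0.09   1.017  2.217] 0.010094273396161545 58.62027168273926
```

carry_out(moves=[[0,-0.02,0,0,0.008],[0,-0.045,0,0,0.008],[0,-0.07,0,0,0.008],[0,-0.085,0,0,0.008],[0,-0.09,0,0,0.008],[0,-0.09,0,0,0.008],[0,-0.09,0,0,0.008],[0,-0.09,0,0,0.008]])

```text
clock: 22.9
tcp_pos: [0.6831, 0.0731, 0.3707]
orientation: [1.529, -2.733, -0.006]
contact_force: [-0.7, 0.4, -1.7]
grip_width: 0.0099
gripper_force: 58.7
```

```bash
python3 look.py w7
python3 - <<'E'
from h import *; import pickle
out=[]
for n in('w6','w7'):
    w=pickle.load(open(f'pics/{n}.pkl','rb'));u=proj(w,[[.599,.017,.055]])[0];print(u)
    a=cv2.imread(f'pics/{n}raw.png');x=int(np.clip(u[0]-50,0,412));y=int(np.clip(u[1]-37,0,309));print(x,y)
    out.append(cv2.resize(a[y:y+75,x:x+100],(400,300),interpolation=cv2.INTER_CUBIC)); out.append(cv2.resize(a,(400,300)))
cv2.imwrite('pics/m7.png',np.vstack([np.hstack(out[:2]),np.hstack(out[2:])]))
E
```

```text
22.95 [0.6832 0.0729 0.3708] [ 1.5288 -2.7332 -0.0055] [-0.086  0.535 -0.161  1.542  0.092  1.082  2.321] 0.01005770060681082
[192.11691698  65.12399067]
142 28
[303.64714814  64.3299578 ]
253 27
```

View pics/m7.png

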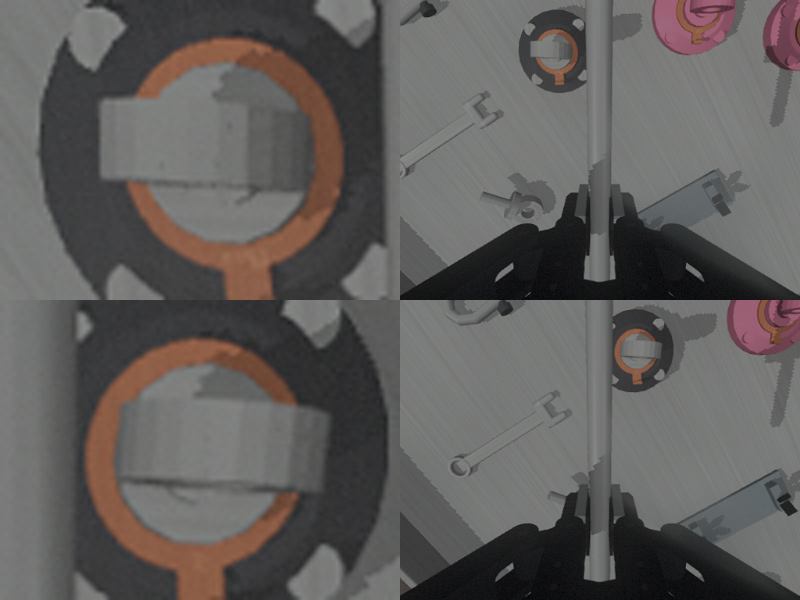

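Both crops show the eye nearly square to the bar. In w6 the ring ends are at (100,139) and (311,149) and the washer centre at (237,144). In w7 the ring ends are at (118,143) and (327,151) and the washer centre at (191,155).

Run:
```python
from h import *; import pickle
np.set_printoptions(precision=4,suppress=True)
W={n:pickle.load(open(f'pics/{n}.pkl','rb')) for n in('w6','w7')}
O={'w6':(142,28),'w7':(253,27)}
D={'w6':[(100,139),(311,149),(237,144)],'w7':[(118,143),(327,151),(191,155)]}
px=lambda n,p:(O[n][0]+(p[0]+.5)/4-.5,O[n][1]+(p[1]+.5)/4-.5)
for n in W:
    a,b=[atz(W[n],px(n,p),.063) for p in D[n][:2]];v=a-b
    print(n,a,b,(a+b)/2,np.linalg.norm(v),'axis yaw',np.arctan2(v[1],v[0])-np.pi/2, np.arctan2(v[1],v[0])+np.pi/2,'washer',atz(W[n],px(n,D[n][2]),.028))
mids=[(n,[(np.add(*D[n][:2]))/2][0]) for n in W]
print(tri(*[(W[n],px(n,m)) for n,m in mids]),tri(*[(W[n],px(n,D[n][2])) for n in W]))
# tip of bar: predicted
from bench import r
o=r.get_obs();M=R.from_rotvec(o['orientation']).as_matrix();print(np.arctan2(M[1,0],M[0,0]),M[:,0],o['tcp_pos']+M@[0,0,.155])
```

```text
w6 [0.6137 0.006  0.063 ] [0.58  0.029 0.063] [0.5969 0.0175 0.063 ] 0.040778576847731195 axis yaw -2.169453588327217 0.9721390652625763 washer [0.5949 0.0164 0.028 ]
w7 [0.6137 0.0068 0.063 ] [0.5798 0.0292 0.063 ] [0.5968 0.018  0.063 ] 0.040687087090733785 axis yaw -2.154541422276552 0.9870512313132411 washer [0.5978 0.0171 0.028 ]
(array([0.5969, 0.0178, 0.064 ]), [0.00019873459693985318, 0.00019873459693995992]) (array([0.5962, 0.0164, 0.0205]), [0.0010365125708527584, 0.0010365125708527816])
-2.121578225574702 [-0.5233 -0.8521  0.0069] [0.6816 0.0726 0.2159]
```

```bash
python3 to.py .6875 .1508 .2185
```

```text
[-0.0697  0.0359  0.1522]
```

carry_out(moves=[[-0.02,0.01,0,0.01,0.008],[-0.045,0.022,0.02,0.02,0.008],[-0.0697,0.0359,0.05,0.04,0.008],[-0.0697,0.0359,0.085,0.04,0.008],[-0.0697,0.0359,0.12,0.04,0.008],[-0.0697,0.0359,0.145,0.04,0.008],[-0.0697,0.0359,0.152,0.04,0.008],[-0.0697,0.0359,0.152,0.04,0.008]])

```text
clock: 23.75
tcp_pos: [0.6877, 0.15, 0.2179]
orientation: [1.472, -2.762, -0.005]
contact_force: [0.8, -0.1, -1.5]
grip_width: 0.01
gripper_force: 58.7
```

```bash
python3 st.py; python3 to.py .6875 .1508 .2185
python3 - <<'E'
from h import *; from bench import r
out=[]
for n in('scene','side'):
    c=r.calibration(n);f=r.grab_frame(n)[:,:,::-1];cv2.imwrite(f'pics/{n}8.png',f)
    u=proj(c,[[.61,.04,.062],[.5968,.0176,.062]]);print(n,u)
    x,y=int(u[0,0]-40),int(u[0,1]-40);print(x,y)
    out.append(cv2.resize(f[y:y+80,x:x+80],(400,400),interpolation=cv2.INTER_CUBIC))
cv2.imwrite('pics/m8.png',np.hstack(out))
E
```

```text
23.75 [0.688 0.15  0.218] yaw tool x -2.162452910440558 toolz [-0.012 -0.002 -1.   ] [ 0.835 -0.136 -1.502] [ 0.052 -0.047  0.065] q [-0.204  0.726 -0.148  1.593  0.129  0.845  2.148] 0.009956505233685626 58.65545153617859
[-0.0005  0.0006 -0.0006]
scene [[251.64658277 208.00654933]
 [250.55592875 198.03905106]]
211 168
side [[248.11143943 184.10874332]
 [250.93336348 192.17284764]]
208 144
```

View pics/m8.png

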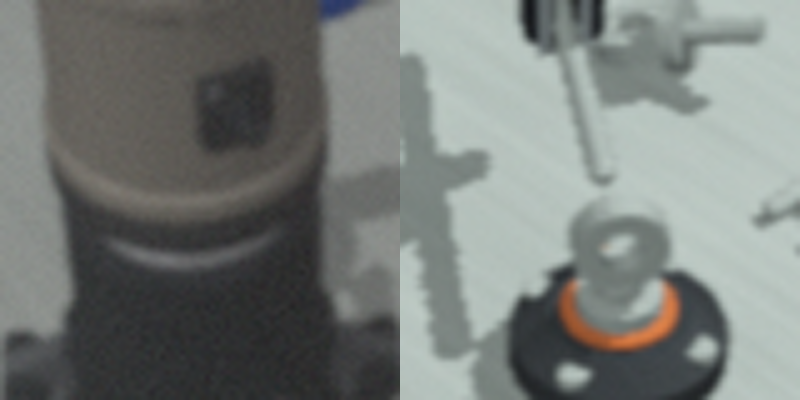

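The side view shows the bar's line running into the hole: the tip is at (602,178) and the hole at (619,246). I'll insert slowly.

carry_out(moves=[[0.008,0.0006,-0.0005,0,0.008],[0.016,0.0006,-0.0005,0,0.008],[0.023,0.0006,-0.0005,0,0.008],[0.028,0.0006,-0.0005,0,0.008],[0.031,0.0006,-0.0005,0,0.008],[0.033,0.0006,-0.0005,0,0.008],[0.035,0.0006,-0.0005,0,0.008],[0.037,0.0006,-0.0005,0,0.008]])

```text
clock: 24.65
tcp_pos: [0.667, 0.1195, 0.2193]
orientation: [1.472, -2.764, -0.005]
contact_force: [-0.1, -0.1, -1.6]
grip_width: 0.0098
gripper_force: 58.7
```

carry_out(moves=[[0.002,0,0,0,0.008],[0.004,0,0,0,0.008],[0.006,0,0,0,0.008],[0.008,0,0,0,0.008],[0.01,0,0,0,0.008],[0.012,0,0,0,0.008],[0.012,0,0,0,0.008],[0.012,0,0,0,0.008]])

```text
clock: 25.45
tcp_pos: [0.6604, 0.1094, 0.2195]
orientation: [1.472, -2.764, -0.004]
contact_force: [0.0, -0.1, -1.5]
grip_width: 0.0099
gripper_force: 58.7
```

```bash
python3 st.py
python3 - <<'E'
from h import *; from bench import r
out=[]
f=r.grab_frame('side')[:,:,::-1]
cv2.imwrite('pics/m9.png',cv2.resize(f[160:230,215:295],(640,560),interpolation=cv2.INTER_CUBIC))
E
```

```text
25.45 [0.66  0.109 0.219] yaw tool x -2.1630666848013416 toolz [-0.01  -0.002 -1.   ] [ 0.01  -0.129 -1.507] [ 0.037 -0.022  0.054] q [-0.151  0.677 -0.151  1.686  0.131  0.798  2.187] 0.009870326335008929 58.65381360054016
```

View pics/m9.png

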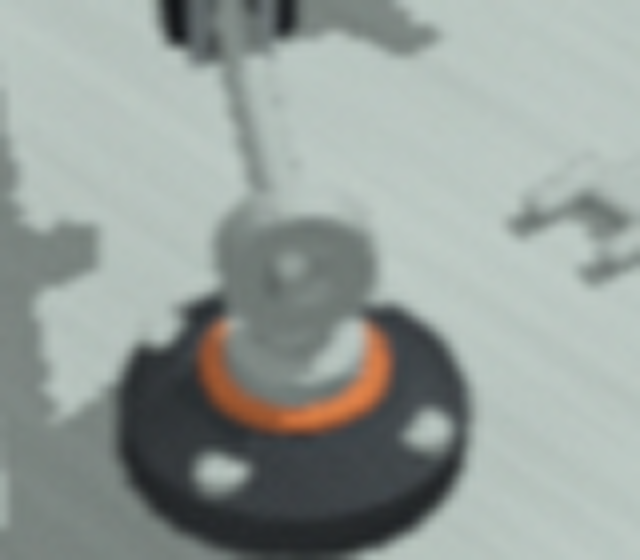

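The side view shows the bright bar end inside the hole at (290,265), with no contact force. I'll push on through.

carry_out(moves=[[0.004,0,0.0005,0,0.008],[0.01,0,0.001,0,0.008],[0.017,0,0.001,0,0.008],[0.024,0,0.001,0,0.008],[0.031,0,0.001,0,0.008],[0.037,0,0.001,0,0.008],[0.042,0,0.001,0,0.008],[0.046,0,0.001,0,0.008]])

```text
clock: 26.3
tcp_pos: [0.6344, 0.0708, 0.2188]
orientation: [1.472, -2.764, -0.004]
contact_force: [-0.0, -0.0, -1.6]
grip_width: 0.0099
gripper_force: 58.7
```

```bash
cat > tab.py <<'E'
# washer+tab orange mask in scene (bar/arm may hide) and wrist
from h import *; from bench import r
import sys
L=np.array([.5968,.0176])
def tabang(n):
    c=r.calibration(n);f=r.grab_frame(n);cv2.imwrite(f'pics/{sys.argv[1]}_{n}.png',f[:,:,::-1])
    h=cv2.cvtColor(f,cv2.COLOR_RGB2HSV);m=((h[...,0]<16)&(h[...,1]>110)&(h[...,2]>50))
    v,u=np.nonzero(m);p=[]
    for a,b in zip(u,v):
        q=atz(c,(a,b),.027)[:2]-L
        if .026<np.hypot(*q)<.040:p.append(q)
    p=np.array(p)
    if len(p)<3: return n,len(p)
    q=p.mean(0);return n,len(p),q.round(4),float(np.hypot(*q).round(4)),float(np.arctan2(q[1],q[0]).round(4))
for n in('scene','wrist'):print(tabang(n))
E
python3 st.py; python3 tab.py t0
python3 - <<'E'
from h import *; from bench import r
o=r.get_obs();M=R.from_rotvec(o['orientation']).as_matrix()
print(M.T@(np.array([.5968,.0176,.062])-o['tcp_pos']))
E
```

```text
26.3 [0.634 0.071 0.219] yaw tool x -2.163259154635807 toolz [-0.01  -0.002 -1.   ] [-0.006 -0.043 -1.578] [ 0.002 -0.017  0.029] q [-0.098  0.639 -0.153  1.767  0.133  0.757  2.23 ] 0.00991538569453954 58.65370988845825
('scene', 0)
('wrist', 0)
[0.06370602 0.00046725 0.1572815 ]
```

Run:
```python
from h import *; import pickle
np.set_printoptions(precision=4,suppress=True)
L=np.array([.5968,.0176])
for n in('w1','w6','w7'):
    w=pickle.load(open(f'pics/{n}.pkl','rb'));f=cv2.imread(f'pics/{n}raw.png');h=cv2.cvtColor(f,cv2.COLOR_BGR2HSV)
    u=proj(w,[[*L,.028]])[0].astype(int)
    m=(h[...,0]<18)&(h[...,1]>90)&(h[...,2]>50)
    v,uu=np.nonzero(m)
    P=np.array([atz(w,(a,b),.027)[:2]-L for a,b in zip(uu,v)])
    d=np.hypot(*P.T);k=d<.05;print(n,k.sum(),'near hsv',np.median(h[v[k],uu[k]],0) if k.any() else h[u[1]-15:u[1]+16:5,u[0]-15:u[0]+16:5].reshape(-1,3)[:8])
    t=(d>.026)&(d<.042);q=P[t].mean(0) if t.any() else 0;print(t.sum(),q,np.hypot(*q),np.arctan2(q[1],q[0]))
f=cv2.imread('pics/t0_wrist.png');h=cv2.cvtColor(f,cv2.COLOR_BGR2HSV);print(((h[...,0]<18)&(h[...,1]>90)).sum())
```

```text
w1 693 near hsv [  9. 105. 125.]
110 [0.0138 0.0275] 0.03074634576538287 1.107100670094286
w6 982 near hsv [ 10. 123. 136.]
130 [0.0143 0.0271] 0.03067523028429581 1.084743611612639
w7 1005 near hsv [ 10. 127. 138.]
144 [0.014  0.0275] 0.030916516852784133 1.099108751570182
1279
```

```bash
sed -i 's/>110/>90/;s/<16/<18/;s/<\.040/<.042/' tab.py
cat >> tab.py <<'E'
o=r.get_obs();M=R.from_rotvec(o['orientation']).as_matrix()
c=M.T@(np.array([*L,.062])-o['tcp_pos']);print('clock',o['clock'],'yaw',np.arctan2(M[1,0],M[0,0]).round(4),'c',c.round(4),'F',(M.T@o['contact_force']).round(2),'M',(M.T@o['moment']).round(3),'q7',o['joints'][6].round(2))
E
python3 tab.py t0
```

```text
('scene', 0)
('wrist', 0)
clock 26.5 yaw -2.163 c [0.0647 0.0003 0.1573] F [-0.78  0.64  1.95] M [ 0.049 -0.021  0.013] q7 2.23
```

carry_out(moves=[[0.0001,-0.0026,0,0.04,0.008],[0.0002,-0.0051,0,0.08,0.008],[0.0005,-0.0077,0,0.12,0.008],[0.0008,-0.0102,0,0.16,0.008],[0.0013,-0.0127,0,0.2,0.008],[0.0018,-0.0152,0,0.24,0.008],[0.0025,-0.0177,0,0.28,0.008],[0.0029,-0.0189,0,0.3,0.008]])

```text
clock: 27.3
tcp_pos: [0.6489, 0.058, 0.2187]
orientation: [1.038, -2.954, -0.002]
contact_force: [0.2, 0.6, -2.2]
grip_width: 0.0102
gripper_force: 58.7
```

```bash
python3 tab.py t1
```

```text
('scene', 12, array([0.0143, 0.0281]), 0.0315, 1.0996)
('wrist', 291, array([0.0137, 0.0277]), 0.0309, 1.1127)
clock 27.4 yaw -2.464 c [0.0645 0.0004 0.1573] F [-0.43  0.48  2.31] M [ 0.032 -0.028 -0.012] q7 2.01
```

carry_out(moves=[[0.0001,-0.0026,0,0.04,0.008],[0.0002,-0.0051,0,0.08,0.008],[0.0005,-0.0077,0,0.12,0.008],[0.0008,-0.0102,0,0.16,0.008],[0.0013,-0.0127,0,0.2,0.008],[0.0018,-0.0152,0,0.24,0.008],[0.0025,-0.0177,0,0.28,0.008],[0.0029,-0.0189,0,0.3,0.008]])

```text
clock: 28.2
tcp_pos: [0.6584, 0.0414, 0.2186]
orientation: [0.585, -3.076, 0.001]
contact_force: [-0.4, -2.1, -1.8]
grip_width: 0.01
gripper_force: 58.8
```

```bash
python3 tab.py t2
```

```text
('scene', 19, array([0.0144, 0.0268]), 0.0304, 1.0785)
('wrist', 430, array([0.0141, 0.028 ]), 0.0313, 1.1033)
clock 28.3 yaw -2.764 c [0.0645 0.0002 0.1573] F [-0.57 -2.78  2.27] M [ 0.35   0.116 -0.198] q7 1.79
```

carry_out(moves=[[0,-0.0016,0,0.025,0.008],[0.0001,-0.0032,0,0.05,0.008],[0.0002,-0.0048,0,0.075,0.008],[0.0003,-0.0064,0,0.1,0.008],[0.0005,-0.008,0,0.125,0.008],[0.0007,-0.0096,0,0.15,0.008],[0.001,-0.0112,0,0.175,0.008],[0.0013,-0.0128,0,0.2,0.008]])

```text
clock: 29.1
tcp_pos: [0.6619, 0.0293, 0.2186]
orientation: [0.276, -3.119, 0.002]
contact_force: [-0.2, -1.9, -1.1]
grip_width: 0.0099
gripper_force: 58.9
```

```bash
python3 tab.py t3
```

```text
('scene', 19, array([0.0138, 0.027 ]), 0.0303, 1.099)
('wrist', 483, array([0.0144, 0.028 ]), 0.0315, 1.0946)
clock 29.2 yaw -2.9644 c [0.0646 0.     0.1573] F [-0.29 -1.83  1.01] M [ 0.471 -0.008 -0.196] q7 1.65
```

carry_out(moves=[[0,-0.0013,0,0.02,0.008],[0.0001,-0.0026,0,0.04,0.008],[0.0001,-0.0038,0,0.06,0.008],[0.0002,-0.0051,0,0.08,0.008],[0.0003,-0.0064,0,0.1,0.008],[0.0005,-0.0077,0,0.12,0.008],[0.0006,-0.0089,0,0.14,0.008],[0.0007,-0.0096,0,0.15,0.008]])

```text
clock: 30.0
tcp_pos: [0.6629, 0.0197, 0.2186]
orientation: [0.043, -3.131, 0.003]
contact_force: [0.8, -1.7, -1.2]
grip_width: 0.0099
gripper_force: 58.8
```

```bash
python3 tab.py t4
```

```text
('scene', 21, array([0.0143, 0.027 ]), 0.0306, 1.0838)
('wrist', 499, array([0.0145, 0.028 ]), 0.0315, 1.0917)
clock 30.1 yaw -3.1135 c [ 0.0646 -0.      0.1573] F [-0.61 -2.28  1.65] M [ 0.493 -0.21  -0.234] q7 1.54
```

carry_out(moves=[[0,-0.0013,0,0.02,0.008],[0.0001,-0.0026,0,0.04,0.008],[0.0001,-0.0038,0,0.06,0.008],[0.0002,-0.0051,0,0.08,0.008],[0.0003,-0.0064,0,0.1,0.008],[0.0005,-0.0077,0,0.12,0.008],[0.0006,-0.0089,0,0.14,0.008],[0.0007,-0.0096,0,0.15,0.008]])

```text
clock: 30.9
tcp_pos: [0.6625, 0.0101, 0.2187]
orientation: [-0.192, -3.126, 0.004]
contact_force: [0.8, -1.6, -1.6]
grip_width: 0.01
gripper_force: 58.8
```

```bash
python3 tab.py t5
```

```text
('scene', 23, array([0.0138, 0.0271]), 0.0304, 1.1005)
('wrist', 517, array([0.0145, 0.0279]), 0.0315, 1.0913)
clock 31.0 yaw 3.0197 c [ 6.460e-02 -1.000e-04  1.573e-01] F [-1.7  -2.22  2.03] M [ 0.397 -0.407 -0.204] q7 1.43
```

carry_out(moves=[[0,-0.0013,0,0.02,0.008],[0.0001,-0.0026,0,0.04,0.008],[0.0001,-0.0038,0,0.06,0.008],[0.0002,-0.0051,0,0.08,0.008],[0.0003,-0.0064,0,0.1,0.008],[0.0005,-0.0077,0,0.12,0.008],[0.0006,-0.0089,0,0.14,0.008],[0.0007,-0.0096,0,0.15,0.008]])

```text
clock: 31.8
tcp_pos: [0.6607, 0.001, 0.2187]
orientation: [-0.425, -3.103, 0.005]
contact_force: [2.3, 1.1, -2.4]
grip_width: 0.0098
gripper_force: 59.3
```

```bash
python3 tab.py t6
```

```text
('scene', 22, array([0.0158, 0.0262]), 0.0306, 1.0287)
('wrist', 519, array([0.0162, 0.0271]), 0.0315, 1.0325)
clock 31.9 yaw 2.8698 c [ 0.0646 -0.0005  0.1573] F [-2.85  1.46  1.08] M [-0.241 -0.509 -0.303] q7 1.33
```

The shoulder bites: the tab has moved about 0.06 rad, or 2 mm. I need about 0.12 rad more.

carry_out(moves=[[0,-0.0013,0,0.02,0.008],[0.0001,-0.0026,0,0.04,0.008],[0.0001,-0.0038,0,0.06,0.008],[0.0002,-0.0051,0,0.08,0.008],[0.0003,-0.0064,0,0.1,0.008],[0.0005,-0.0077,0,0.12,0.008],[0.0005,-0.0077,0,0.12,0.008],[0.0005,-0.0077,0,0.12,0.008]])

```text
clock: 32.7
tcp_pos: [0.6582, -0.0065, 0.2188]
orientation: [-0.609, -3.073, 0.006]
contact_force: [3.7, 1.4, -2.2]
grip_width: 0.0098
gripper_force: 59.0
```

```bash
python3 tab.py t7
```

```text
('scene', 22, array([0.0193, 0.024 ]), 0.0308, 0.8944)
('wrist', 521, array([0.0194, 0.0248]), 0.0315, 0.9078)
clock 32.8 yaw 2.7503 c [ 0.0646 -0.0002  0.1573] F [-4.01  1.81  1.37] M [-0.438 -0.712 -0.243] q7 1.24
```

The tab has now moved 0.18 rad, or about 6 mm. I'll back the bar off within its play and check that the eye stays put.

carry_out(moves=[[0.0001,0.0026,0,-0.04,0.008],[0.0002,0.0051,0,-0.08,0.008],[0.0005,0.0077,0,-0.12,0.008],[0.0008,0.0102,0,-0.16,0.008],[0.0013,0.0127,0,-0.2,0.008],[0.0018,0.0152,0,-0.24,0.008],[0.0025,0.0177,0,-0.28,0.008],[0.0033,0.0202,0,-0.32,0.008]])

```text
clock: 33.6
tcp_pos: [0.6626, 0.0136, 0.2186]
orientation: [-0.106, -3.13, 0.004]
contact_force: [0.2, -0.7, -1.8]
grip_width: 0.01
gripper_force: 58.7
```

```bash
python3 tab.py t8
```

```text
('scene', 22, array([0.0198, 0.0238]), 0.031, 0.8748)
('wrist', 489, array([0.0194, 0.0249]), 0.0316, 0.9091)
clock 33.7 yaw 3.0725 c [ 0.0644 -0.0006  0.1573] F [0.46 0.63 0.93] M [ 0.001 -0.028  0.027] q7 1.47
```

carry_out(moves=[[-0.008,0,0,0,0.008],[-0.02,0,0,0,0.008],[-0.035,0,0,0,0.008],[-0.05,0,0,0,0.008],[-0.065,0,0,0,0.008],[-0.08,0,0,0,0.008],[-0.095,0,0,0,0.008],[-0.11,0,0,0,0.008]])

```text
clock: 34.5
tcp_pos: [0.7734, 0.0052, 0.2174]
orientation: [-0.113, -3.13, 0.004]
contact_force: [0.4, -0.0, -1.3]
grip_width: 0.0098
gripper_force: 58.7
```

```bash
python3 tab.py t9; python3 st.py; python3 to.py .594 .2885 .281
```

```text
('scene', 18, array([0.0193, 0.0241]), 0.0309, 0.8958)
('wrist', 0)
clock 34.6 yaw 3.0695 c [0.1765 0.0002 0.1568] F [0.22 0.12 1.92] M [-0.059 -0.036 -0.002] q7 1.49
34.6 [0.774 0.005 0.217] yaw tool x 3.0694605623941857 toolz [-0.008 -0.003 -1.   ] [-0.23   0.126 -1.923] [ 0.056 -0.04   0.002] q [-0.163  0.824  0.126  1.406 -0.113  0.927  1.49 ] 0.010010419946280123 58.68596971035004
[ 0.2006  0.2695 -0.0629]
```

carry_out(moves=[[0,0,-0.02,0,0.008],[0,0.01,-0.045,0,0.008],[0.02,0.03,-0.065,-0.01,0.008],[0.045,0.06,-0.07,-0.02,0.008],[0.07,0.095,-0.07,-0.03,0.008],[0.1,0.135,-0.07,-0.04,0.008],[0.13,0.175,-0.07,-0.06,0.008],[0.16,0.215,-0.07,-0.09,0.008]])

```text
clock: 35.4
tcp_pos: [0.6273, 0.2329, 0.2904]
orientation: [0.03, -3.133, 0.002]
contact_force: [0.8, 0.8, -2.4]
grip_width: 0.01
gripper_force: 58.7
```

```bash
python3 st.py; python3 to.py .5945 .2885 .282
```

```text
35.4 [0.627 0.233 0.29 ] yaw tool x -3.1223780251239766 toolz [-0.009 -0.001 -1.   ] [ 0.765  0.836 -2.441] [ 0.032 -0.125  0.024] q [-0.516  0.585  0.096  1.667 -0.071  0.901  1.199] 0.009999053025528698 58.690574169158936
[0.0316 0.0563 0.0086]
```

carry_out(moves=[[0.012,0.02,0.002,0,0.008],[0.024,0.04,0.005,0,0.008],[0.031,0.052,0.007,0,0.008],[0.0316,0.0555,0.008,0,0.008],[0.0316,0.0555,0.008,0,0.008],[0.0316,0.0555,0.008,0,0.008],[0.0316,0.0555,0.008,0,0.008],[0.0316,0.0555,0.008,0,0.008]])

```text
clock: 36.2
tcp_pos: [0.5968, 0.2853, 0.2807]
orientation: [0.026, -3.132, 0.004]
contact_force: [-0.7, -0.6, -1.3]
grip_width: 0.0096
gripper_force: 58.7
```

```bash
python3 look.py w8; python3 st.py; python3 to.py .5945 .2885 .196
python3 - <<'E'
from h import *
# compare bar edges in w5 (right after lift) and w8 (now): same pose -> shift of bar in image
a=cv2.imread('pics/w5raw.png',0).astype(np.float32);b=cv2.imread('pics/w8raw.png',0).astype(np.float32)
for y in(20,100,180,300,340):
    s=slice(225,285);print(y,cv2.phaseCorrelate(a[y-15:y+15,s].copy(),b[y-15:y+15,s].copy()))
E
```

```text
36.25 [0.5967 0.2856 0.2807] [ 0.0269 -3.1316  0.0037] [-0.604  0.586  0.09   1.692 -0.068  0.877  1.103] 0.009908962334897353
36.25 [0.597 0.286 0.281] yaw tool x -3.1244307397915767 toolz [-0.01  -0.002 -1.   ] [ 0.379  1.089 -1.703] [ 0.026 -0.068 -0.007] q [-0.604  0.586  0.09   1.692 -0.068  0.877  1.103] 0.009908962334897353 58.69277358055115
[0.0013 0.0032 0.0847]
20 ((0.6330431177566638, -3.3294886501943886), 0.6934615800115798)
100 ((-13.817344439202508, 0.2608444458224817), 0.24466206126742893)
180 ((5.980270339679347, -2.8825605451882694), 0.2543569510512882)
300 ((-0.1431742732269896, 0.13416917713562526), 0.6760881572299533)
340 ((-0.08851231762525558, 0.0071583692083443395), 0.9692953586578369)
```

carry_out(moves=[[0.0015,0.0032,0.005,0,0.008],[0.0015,0.0032,0.02,0,0.008],[0.0015,0.0032,0.04,0,0.008],[0.0015,0.0032,0.058,0,0.008],[0.0015,0.0032,0.07,0,0.008],[0.0015,0.0032,0.077,0,0.008],[0.0015,0.0032,0.082,0,0.008],[0.0015,0.0032,0.084,0,0.008]])

```text
clock: 37.05
tcp_pos: [0.5938, 0.2895, 0.1964]
orientation: [0.029, -3.131, 0.003]
contact_force: [0.2, 0.2, -1.9]
grip_width: 0.0101
gripper_force: 58.7
```

```bash
python3 st.py; python3 to.py .5945 .2885 .1925
```

```text
37.05 [0.594 0.29  0.196] yaw tool x -3.123011463708892 toolz [-0.01  -0.002 -1.   ] [ 0.239  0.214 -1.885] [ 0.066 -0.006  0.032] q [-0.6    0.695  0.075  1.728 -0.077  0.731  1.104] 0.010145750122904307 58.693265318870544
[-0.0007 -0.001   0.0039]
```

carry_out(moves=[[0,-0.001,0.001,0,0.008],[0,-0.001,0.002,0,0.008],[0,-0.001,0.003,0,0.008],[0,-0.001,0.0035,0,0.008],[0,-0.001,0.0035,0,0.008],[0,-0.001,0.0035,0,0.008],[0,-0.001,0.0035,0,0.008],[0,-0.001,0.0035,0,0.008]], force=30)

```text
clock: 37.85
tcp_pos: [0.5939, 0.2884, 0.1936]
orientation: [0.029, -3.132, 0.003]
contact_force: [-0.3, -1.3, 3.6]
grip_width: 0.0098
gripper_force: 59.1
```

```bash
python3 st.py
```

```text
37.85 [0.594 0.288 0.194] yaw tool x -3.12313723741102 toolz [-0.009 -0.002 -1.   ] [-0.333 -1.274  3.61 ] [-0.204  0.147  0.028] q [-0.598  0.698  0.075  1.73  -0.077  0.725  1.106] 0.00977117797312804 59.12648320198059
```

Seated: the upward force is about 5 N. I'll open slowly and retreat straight up.

carry_out(moves=[[0,0,0,0,0.012],[0,0,0,0,0.016],[0,0,0,0,0.022],[0,0,0,0,0.03],[0,0,0,0,0.04],[0,0,0,0,0.05],[0,0,0,0,0.05],[0,0,0,0,0.05]])

```text
clock: 38.65
tcp_pos: [0.5937, 0.2885, 0.1932]
orientation: [0.029, -3.131, 0.003]
contact_force: [-0.7, 0.3, 0.3]
grip_width: 0.0499
gripper_force: 0.0
```

carry_out(moves=[[0,0,-0.005,0,0.05],[0,0,-0.02,0,0.05],[0,0,-0.05,0,0.05],[0,0,-0.085,0,0.05],[0,0,-0.12,0,0.06],[0,0,-0.15,0,0.085],[0,0,-0.165,0,0.085],[0,0,-0.165,0,0.085]])

```text
clock: 39.45
tcp_pos: [0.596, 0.289, 0.3614]
orientation: [0.029, -3.136, -0.001]
contact_force: [-0.5, -0.4, -0.5]
grip_width: 0.0856
gripper_force: 0.0
```

```bash
python3 look.py w9; python3 tab.py t10
python3 - <<'E'
from h import *; import pickle
# overlay check vs w3: find bar rows/edges
w=pickle.load(open('pics/w9.pkl','rb'));a=cv2.imread('pics/w9raw.png')
p=proj(w,[[.4735,.286,.036],[.5805,.288,.036],[.689,.290,.036]]);print(p)
g=a.mean(2)
for v in range(20,300,28):
    row=g[v,200:300];print(v,row[::3].round(0).astype(int).tolist())
(u0,v0),(u1,v1)=p[0],p[2]
for e,(u,v) in (('top',p[0]),('bot',p[2])): print(e,[(int(v)+k,int(g[int(v)+k,int(round(u))])) for k in range(-14,15,2)])
E
```

```text
39.5 [0.5954 0.2888 0.359 ] [ 2.9000e-02 -3.1329e+00  1.7000e-03] [-0.617  0.5    0.101  1.635 -0.06   1.018  1.093] 0.08515739793567244
('scene', 21, array([0.019, 0.024]), 0.0306, 0.9002)
('wrist', 2)
clock 39.6 yaw -3.1229 c [-0.0006 -0.27    0.2955] F [0.84 0.09 0.89] M [-0.007 -0.027 -0.024] q7 1.09
[[252.13095377  25.3193872 ]
 [252.40956889 156.84400229]
 [252.62094074 265.11142004]]
20 [115, 114, 114, 114, 117, 113, 114, 115, 113, 114, 114, 115, 114, 113, 114, 116, 116, 116, 107, 90, 92, 91, 90, 116, 116, 116, 115, 117, 116, 118, 117, 116, 118, 117]
48 [120, 120, 118, 120, 122, 121, 120, 116, 119, 119, 118, 118, 119, 119, 116, 99, 109, 118, 118, 102, 82, 91, 92, 90, 87, 110, 115, 115, 118, 114, 115, 114, 115, 116]
76 [115, 117, 115, 115, 116, 116, 117, 99, 99, 99, 92, 75, 79, 77, 79, 81, 108, 114, 117, 99, 73, 79, 77, 78, 79, 77, 88, 97, 98, 118, 115, 114, 114, 116]
104 [117, 118, 119, 117, 118, 118, 119, 94, 98, 99, 100, 102, 100, 98, 99, 94, 108, 114, 116, 100, 73, 76, 74, 97, 98, 98, 103, 100, 96, 117, 119, 118, 118, 119]
132 [121, 121, 122, 119, 117, 118, 119, 114, 98, 99
[... 602 characters left out ...]
4 [116, 117, 117, 116, 116, 118, 117, 117, 117, 116, 116, 117, 116, 114, 115, 115, 96, 113, 117, 99, 109, 116, 114, 116, 117, 114, 115, 116, 117, 114, 116, 118, 117, 117]
272 [119, 119, 120, 119, 118, 118, 118, 118, 118, 117, 118, 119, 119, 118, 120, 119, 119, 121, 119, 120, 120, 120, 119, 119, 120, 117, 120, 118, 119, 119, 119, 117, 116, 118]
top [(11, 117), (13, 115), (15, 117), (17, 122), (19, 118), (21, 111), (23, 108), (25, 109), (27, 101), (29, 117), (31, 119), (33, 121), (35, 122), (37, 120), (39, 121)]
bot [(251, 118), (253, 118), (255, 117), (257, 119), (259, 119), (261, 119), (263, 128), (265, 112), (267, 118), (269, 120), (271, 116), (273, 118), (275, 117), (277, 114), (279, 121)]
```

The bar lies on its old line: columns 247–258 at every row, ends where predicted, centred in both V supports. The tab holds at about 0.9 rad.

```bash
python3 -c "
from bench import r
print(r.hand_in())"
```

```text
the job is handed in; nothing more can be done
None
```

I handed the job in at about 40 s of the 72 s allowed, with no verdict returned: by my measurements the eye is home with the tab dragged about 6 mm, and the bar is back in both V supports of its cradle.

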